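# Flag the specimen cup that has no lid

### The arm

A 6-joint arm with a two-finger parallel gripper is mounted at the origin on the work surface. World frame = base frame: x ahead of the robot, y to its left, z up, the work surface at z = 0. Lengths are in m, angles in rad, forces in N, time in s.
With the tool pointing down it reaches from about 0.25 to 0.85 m from the base axis. Payload 12.5 kg.
Tool frame: the origin (TCP) lies between the finger pads, 19 mm behind the fingertips; this is the grasp point; z points along the fingers, y is the line along which they close (so a half turn about z gives the same grasp; the last joint's range is limited). The gripper opens to 93 mm and grips with 3 to 60 N. Pads are 15 mm wide; open, the fingers measure 128 mm over their backs; the gripper's body (75 mm by 188 mm) begins 65 mm behind the grasp point.
Start: joints at [-1.395, 0.351, 1.652, -0, 1.139, -0.085], TCP at [0.142, -0.531, 0.237] pointing down, gripper open.
Joint ranges: [-2.75, 2.75], [-0.79, 2.1], [0.01, 2.65], [-1.57, 4.71], [0.07, 3.14], [-2.87, 2.87]. Speed limits (rad/s): [2.22, 2.22, 2.79, 3.14, 3.14, 3.14].

### API

Orientations are given as a unit quaternion [w, x, y, z].
In Python, from cell import monitor, vision, order, boxes_of, spot_point gives the robot as it stands.
- The arm moves only by the shell command python3 -m inch 'ROWS' [FORCE]. ROWS is JSON, a list of rows, each a list of 7 numbers: the shift along the world's x, y, z in units of 0.04 m (1.0 is 0.04 m), then the turn, a rotation vector about the world's x, y, z in units of 0.1 rad (1.0 is 0.1 rad), then the gripper's target within -1 to 1 (shut at 1, half-way at 0, fully open at -1). A call has 1 to 5 rows; each row shifts and turns the commanded pose from where the row before left it; what a row does not reach is not made up. A row lasts 1/8 s, in which the tool goes at most 62.5 mm and 10.7 degrees, less where a joint would pass 70% of its speed; a pose out of reach is approached as far as the arm can. A call with a number of a shift or a turn outside -1 to 1 is refused whole. A call with a gripper value outside its range is refused whole. The fingers move at their own pace and stop on an object; FORCE is the grip in N (left out, the last holds). Time passes only in rows, so rows that do not move let the fingers close. It gives the time, the measured TCP pose, the force, the opening and the grip force at its end, in the units of the state.
- monitor.state(): the state, without advancing time (a new reading comes with each control period).
- vision.snapshot(name): name is "scene" or "top"; returns (picture, depth): 384x512x3 uint8, blue, green, red; 384x512 float32, m along the optical axis (not along the pixel's ray), 0 where there is no reading.
- vision.camera_params(name): a dict with "vertical_fov" (degrees; the focal length in pixels is half the picture's height over the tangent of half this angle, whatever the lens; pixels are square), "cx", "cy" (the principal point, pixels), "dist_coeffs" ([k1, k2, p1, p2, k3] as OpenCV has them; the pictures are not rectified), "T" (4x4, takes a point from camera to world coordinates). Camera axes: x right, y up, looking along -z (the intrinsics and any distortion apply to the point x, -y, -z); pixel columns grow to the right and rows downward; lengths in m; the calibration is good to about 2 mm. A picture is of the moment at which its call begins. camera_params takes no time and is no camera call.
- order.hand_in(): hands the job in; it is judged then, once.
Trained networks look in the newest picture that a camera, given by its name, has taken for a name from the list of things; names that differ only in an ending like _2 or _b are one class to them, and where a whole thing is asked for, a point or a joint stands for the part that bears it (a point fixed in the world has none). Each returns a list of dicts, best first, with "score" (0 to 1); they miss things now and then, are a little off and sometimes report something else, mostly with a low value. They report only what shows in the picture. A call takes as long as a camera call.
- boxes_of(camera, thing): "xyz" ([x, y, z] in m, in the coordinates of the camera as it stood for that picture, good to about 4 mm: the middle of the surface that is visible of it).
- spot_point(camera, thing): "xyz" ([x, y, z] in m, in the coordinates of the camera as it stood for that picture, good to about 4 mm: a listed point, or the origin of a listed thing).
The state is a dict: "time_s": time; "qpos": joint angles; "joint_velocities": joint speeds; "joint_efforts": joint torques, N m; "tool_pos": TCP position; "orientation": TCP orientation; "force": force on the tool from outside, world axes, zero at the start; "moment": the same for the moment, N m; "gripper_width": opening from 0.0 (shut) to 1.0 (fully open); "grip_force": force on a finger pad.
Only numpy, scipy, OpenCV 4.12 (cv2) and the standard library are available. Lean on these libraries where they do the work, as an engineer would, in place of code of your own. Each camera call takes 0.05 s, during which the arm holds its last target. There are 200 camera calls.

### The job

One of the four specimen cups on the blue board has lost its lid and must be logged as rejected. Point down at that open cup with the fingertips a few centimetres above the middle of its mouth and keep still there for two seconds for the camera, then press the red button all the way down and let it go, ending clear of everything. Do not touch, move or lift any cup or the loose red lid, do not bring the fingertips down over any of the lidded cups, and do not press the green button.

Things in the scene. Friction and masses are not known exactly. Their poses are not given: they have to be found in the camera images.
- tray: blue flat plastic board lying fixed on the bench, 220 x 220 x 6 mm; the four cups stand on it. Origin: centre of its underside, z up
- open_cup: the specimen cup WITHOUT a lid: milky-clear, empty, yellow inner floor, open at the top, 58 mm across the rim, 48 mm at the foot, 70 mm tall, wall 3 mm, about 40 g, loose. Origin: centre of its underside, z up
- open_cup_rim (a point): centre of the open mouth of that cup, level with its rim (70 mm above its foot, about 76 mm above the bench); z up
- cup1: milky-clear specimen cup closed by a red screw lid, 61 mm across the lid, 76 mm tall overall, about 70 g, loose; a bystander. Origin: centre of its underside, z up
- cup1_lid (a point): centre of the top face of the red lid of cup1, about 82 mm above the bench
- cup2: milky-clear specimen cup closed by a red screw lid, 61 mm across the lid, 76 mm tall overall, about 70 g, loose; a bystander. Origin: centre of its underside, z up
- cup2_lid (a point): centre of the top face of the red lid of cup2, about 82 mm above the bench
- cup3: milky-clear specimen cup closed by a red screw lid, 61 mm across the lid, 76 mm tall overall, about 70 g, loose; a bystander. Origin: centre of its underside, z up
- cup3_lid (a point): centre of the top face of the red lid of cup3, about 82 mm above the bench
- loose_lid: the missing red screw lid, lying open side up on the bench, 61 mm across, 14 mm tall, 15 g, loose; a bystander. Origin: centre of its underside
- reject_top (a point): centre of the top face of the red push button, 40 mm across, in a grey housing fixed to the bench; it moves down with the button. The top stands 22 mm above the bench when up; round housing 56 mm across, 12 mm tall
- reject (a joint): travel of the red button, straight down: 0 = up, 0.006 m = fully pressed; springs back when let go; fully down takes about 5 N
- accept_top (a point): centre of the top face of the green push button, 40 mm across, in a grey housing fixed to the bench; it moves down with the button. The top stands 22 mm above the bench when up; round housing 56 mm across, 12 mm tall
- accept (a joint): travel of the green button, straight down: 0 = up, 0.006 m = fully pressed; springs back when let go; fully down takes about 5 N

How it is judged:
By the outcome, as a careful person would: the job done as asked, in the order asked, and still so for the second after the job is handed in, with the robot touching nothing.
It also fails if it takes over 38 s, if anything falls off the work surface, if the arm or the gripper's body presses on something with over 40 N, if the wrist force passes 120 N, or if a joint passes its speed limit or range.

## Working session

There is one attempt and no reset: what is moved stays moved. The work goes in short steps, Python scripts to look and compute and a shell command to move; the robot and the scene stay as the last step left them, time stands still between calls to the robot, and variables do not carry over. Pictures are saved under pics/ and viewed, at most 10 in all, crops included, and the job is handed in when it is done.

```bash
mkdir -p pics; cat > h.py <<'E'
import numpy as np,cv2
from cell import monitor,vision,order,boxes_of,spot_point
def world(cam,p):
    T=np.array(vision.camera_params(cam)["T"]);return (T@np.r_[p,1])[:3]
E
python3 - <<'E'
from h import *
for c in("top","scene"):
    cv2.imwrite(f"pics/{c}1.png",vision.snapshot(c)[0])
    for t in("open_cup_rim","cup1_lid","loose_lid","reject_top","accept_top","tray"):
        print(c,t,[(round(d["score"],2),world(c,d["xyz"]).round(3).tolist()) for d in spot_point(c,t)])
s=monitor.state();print(s["time_s"],s["tool_pos"],s["orientation"])
E
```

```text
top open_cup_rim [(0.77, [0.473, 0.206, 0.073])]
top cup1_lid [(0.93, [0.46, 0.09, 0.083])]
top loose_lid [(0.96, [0.672, -0.223, -0.001])]
top reject_top [(0.7, [0.467, 0.206, 0.006]), (0.56, [0.531, -0.312, 0.02])]
top accept_top [(0.5, [0.473, -0.198, 0.018])]
top tray [(0.7, [0.522, 0.14, -0.002]), (0.52, [0.571, 0.082, 0.008])]
scene open_cup_rim [(0.82, [0.474, 0.21, 0.077])]
scene cup1_lid [(0.69, [0.464, 0.092, 0.079])]
scene loose_lid [(0.76, [0.677, -0.224, 0.005])]
scene reject_top [(0.8, [0.539, -0.317, 0.022]), (0.51, [0.464, 0.091, 0.014])]
scene accept_top [(0.53, [0.474, -0.2, 0.024])]
scene tray [(0.66, [0.521, 0.137, 0.001])]
0.7 [ 0.14184952 -0.53139655  0.23744492] [ 2.79769810e-05  9.91509463e-01  1.30034552e-01 -3.79846868e-06]
```

View pics/top1.png

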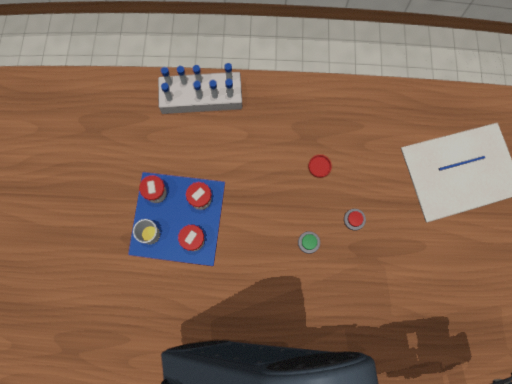

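View pics/scene1.png

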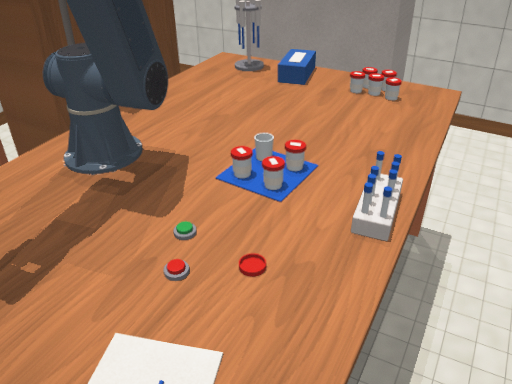

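The top picture shows the open cup with its yellow floor at (147,232), lidded cups at (152,188), (199,195) and (191,238), red button at (355,219), green button at (309,242), and the loose lid at (320,166). The scene view agrees: the open cup is at (264,145), and the red button at (177,268). I'll approach from the robot's side, shut and high.

```bash
python3 -m inch '[[1,1,0,0,0,0,1],[1,1,0,0,0,0,1],[1,1,0,0,0,0,1],[1,1,0,0,0,0,1],[1,1,0,0,0,0,1]]' 10
python3 -m inch '[[1,1,0,0,0,0,1],[0,1,0,0,0,0,1],[0,1,0,0,0,0,1],[0,1,0,0,0,0,1],[0,1,0,0,0,0,1]]'
python3 -m inch '[[0,1,0,0,0,0,1],[0,1,0,0,0,0,1],[0,1,0,0,0,0,1],[0,1,0,0,0,0,1],[0,1,0,0,0,0,1]]'
```

```text
time_s: 1.32
tool_pos: [0.3429, -0.33, 0.2377]
orientation: [0.0, 0.992, 0.13, 0.0]
force: [-0.3, -1.3, -1.1]
gripper_width: 0.512
grip_force: 0.0
time_s: 1.95
tool_pos: [0.3817, -0.1302, 0.2376]
orientation: [0.0, 0.992, 0.13, 0.0]
force: [0.4, -0.5, -0.7]
gripper_width: 0.013
grip_force: 0.0
time_s: 2.58
tool_pos: [0.3818, 0.0699, 0.2377]
orientation: [0.0, 0.992, 0.13, 0.0]
force: [-0.2, -0.4, -0.9]
gripper_width: 0.004
grip_force: 0.0
```

```bash
python3 -m inch '[[0,1,0,0,0,0,1],[0,1,0,0,0,0,1],[0,1,0,0,0,0,1],[0,0.45,0,0,0,0,1],[0.8,0,0,0,0,0,1]]'
python3 -m inch '[[0.8,0,0,0,0,0,1],[0.7,0,0,0,0,0,1],[0,0,0,0,0,0,1]]'
python3 - <<'E'
from h import *
for c in("top","scene"):
    im=vision.snapshot(c)[0]
    cv2.imwrite(f"pics/{c}2.png",im)
    for t in("open_cup_rim","reject_top"):
        print(c,t,[(round(d["score"],2),world(c,d["xyz"]).round(3).tolist()) for d in spot_point(c,t)])
cv2.imwrite("pics/sc2.png",cv2.resize(im[60:240,180:420],None,fx=3,fy=3))
E
```

```text
time_s: 3.2
tool_pos: [0.4132, 0.2079, 0.2376]
orientation: [-0.0, 0.991, 0.131, -0.0]
force: [0.2, 0.5, 0.4]
gripper_width: 0.007
grip_force: 0.0
time_s: 3.58
tool_pos: [0.4749, 0.2065, 0.2372]
orientation: [0.0, 0.992, 0.13, 0.0]
force: [-0.4, -0.5, -0.4]
gripper_width: 0.004
grip_force: 0.0
top open_cup_rim [(0.8, [0.472, 0.204, 0.072]), (0.24, [0.534, -0.315, 0.022])]
top reject_top [(0.57, [0.533, -0.316, 0.023])]
scene open_cup_rim [(0.58, [0.473, 0.208, 0.076])]
scene reject_top [(0.6, [0.537, -0.32, 0.02]), (0.27, [0.569, 0.076, 0.082])]
```

View pics/sc2.png

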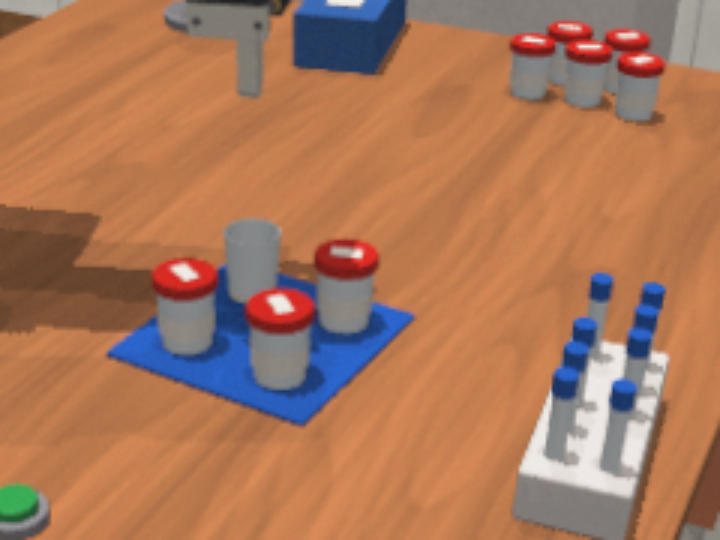

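The crop shows the shut fingers at (250,90), straight above the open cup's mouth at (253,230). I'll descend to about 3 cm above the rim and hold for 2.5 s.

```bash
python3 -m inch '[[0,0,-0.8,0,0,0,1],[0,0,-0.8,0,0,0,1],[0,0,-0.8,0,0,0,1],[0,0,-0.4,0,0,0,1],[0,0,0,0,0,0,1]]'
python3 -m inch '[[0,0,0,0,0,0,1],[0,0,0,0,0,0,1],[0,0,0,0,0,0,1],[0,0,0,0,0,0,1],[0,0,0,0,0,0,1]]'
python3 -m inch '[[0,0,0,0,0,0,1],[0,0,0,0,0,0,1],[0,0,0,0,0,0,1],[0,0,0,0,0,0,1],[0,0,0,0,0,0,1]]'
python3 -m inch '[[0,0,0,0,0,0,1],[0,0,0,0,0,0,1],[0,0,0,0,0,0,1],[0,0,0,0,0,0,1],[0,0,0,0,0,0,1]]'
python3 -m inch '[[0,0,0,0,0,0,1],[0,0,0,0,0,0,1],[0,0,0,0,0,0,1],[0,0,0,0,0,0,1],[0,0,0,0,0,0,1]]'
python3 -m inch '[[0,0,0,0,0,0,1],[0,0,0,0,0,0,1],[0,0,0,0,0,0,1]]'
```

```text
time_s: 4.5
tool_pos: [0.4735, 0.2066, 0.1251]
orientation: [0.0, 0.992, 0.13, -0.001]
force: [-0.2, 0.1, 0.6]
gripper_width: 0.011
grip_force: 0.0
time_s: 5.12
tool_pos: [0.4739, 0.2066, 0.1255]
orientation: [0.0, 0.992, 0.13, 0.0]
force: [0.9, 0.3, -0.4]
gripper_width: 0.006
grip_force: 0.0
time_s: 5.75
tool_pos: [0.4738, 0.2066, 0.1254]
orientation: [0.0, 0.992, 0.13, -0.0]
force: [-0.2, 0.5, 0.5]
gripper_width: 0.004
grip_force: 0.0
time_s: 6.38
tool_pos: [0.4738, 0.2066, 0.1254]
orientation: [0.0, 0.992, 0.13, -0.0]
force: [0.4, -0.6, 0.4]
gripper_width: 0.006
grip_force: 0.0
time_s: 7.0
tool_pos: [0.4738, 0.2066, 0.1254]
orientation: [0.0, 0.992, 0.13, 0.0]
force: [-0.2, -0.3, -1.1]
gripper_width: 0.003
grip_force: 0.0
time_s: 7.38
tool_pos: [0.4738, 0.2066, 0.1254]
orientation: [-0.0, 0.992, 0.13, -0.0]
force: [0.3, -0.4, -0.1]
gripper_width: 0.004
grip_force: 0.0
```

Held still for about 2.8 s. Now up, back the same way, and over to the red button.

```bash
python3 -m inch '[[0,0,0.9,0,0,0,1],[0,0,0.9,0,0,0,1],[0,0,1,0,0,0,1],[-0.8,0,0,0,0,0,1],[-0.8,0,0,0,0,0,1]]'
python3 -m inch '[[-0.7,0,0,0,0,0,1],[0,-1,0,0,0,0,1],[0,-1,0,0,0,0,1],[0,-1,0,0,0,0,1],[0,-1,0,0,0,0,1]]'
python3 -m inch '[[0,-1,0,0,0,0,1],[0,-1,0,0,0,0,1],[0,-1,0,0,0,0,1],[0,-1,0,0,0,0,1],[0.8,-1,0,0,0,0,1]]'
python3 -m inch '[[0.8,-1,0,0,0,0,1],[0.8,-1,0,0,0,0,1],[0.8,-1,0,0,0,0,1],[0.6,-1,0,0,0,0,1],[0,0,0,0,0,0,1]]'
python3 - <<'E'
from h import *
for c in("top","scene"):
    im=vision.snapshot(c)[0]
    for t in("reject_top","accept_top"):
        print(c,t,[(round(d["score"],2),world(c,d["xyz"]).round(3).tolist()) for d in spot_point(c,t)])
cv2.imwrite("pics/sc3.png",cv2.resize(im[130:320,60:310],None,fx=3,fy=3))
E
```

```text
time_s: 8.0
tool_pos: [0.4091, 0.2065, 0.2377]
orientation: [-0.0, 0.992, 0.13, 0.0]
force: [-0.0, 1.0, 0.3]
gripper_width: 0.008
grip_force: 0.0
time_s: 8.62
tool_pos: [0.3817, 0.0454, 0.2376]
orientation: [0.0, 0.991, 0.13, 0.0]
force: [0.5, 0.5, -0.5]
gripper_width: 0.006
grip_force: 0.0
time_s: 9.25
tool_pos: [0.4133, -0.1547, 0.2378]
orientation: [0.0, 0.992, 0.13, 0.0]
force: [0.2, -0.5, 0.7]
gripper_width: 0.005
grip_force: 0.0
time_s: 9.88
tool_pos: [0.5344, -0.3153, 0.2365]
orientation: [-0.0, 0.992, 0.129, -0.0]
force: [-0.1, -0.1, -1.0]
gripper_width: 0.006
grip_force: 0.0
top reject_top []
top accept_top [(0.72, [0.469, -0.199, 0.02]), (0.43, [0.574, 0.194, 0.088])]
scene reject_top [(0.59, [0.537, -0.316, 0.022]), (0.44, [0.568, 0.079, 0.007])]
scene accept_top [(0.57, [0.474, -0.202, 0.024]), (0.2, [0.465, 0.092, 0.007])]
```

View pics/sc3.png

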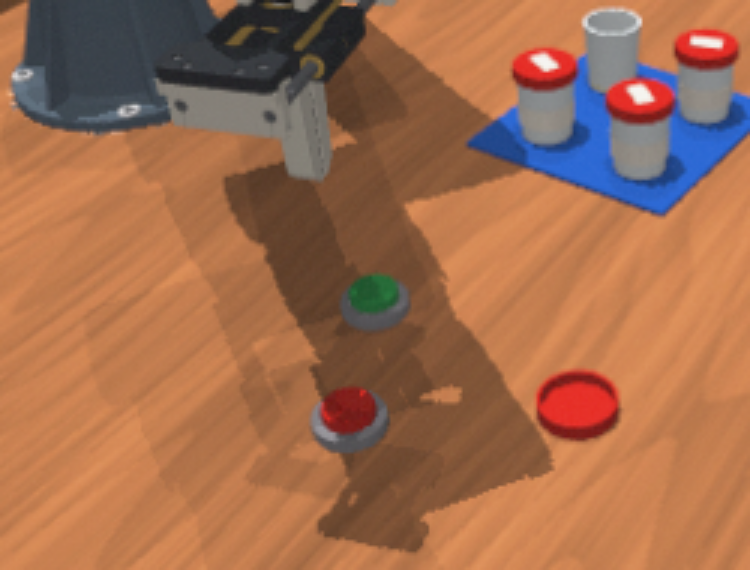

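The crop shows the fingers at (310,175) and the red button at (348,410) unobstructed, with all the cups standing; TCP x,y matches the measured button. Descending to about 8 mm above it.

```bash
python3 -m inch '[[0,0,-1,0,0,0,1],[0,0,-1,0,0,0,1],[0,0,-1,0,0,0,1],[0,0,-1,0,0,0,1],[0,0,-0.7,0,0,0,1]]'
python3 -m inch '[[0,0,0,0,0,0,1],[0,0,-0.1,0,0,0,1],[0,0,-0.1,0,0,0,1],[0,0,0,0,0,0,1]]'
```

```text
time_s: 10.8
tool_pos: [0.5333, -0.3126, 0.0481]
orientation: [-0.0, 0.991, 0.13, -0.0]
force: [0.5, 0.2, -0.3]
gripper_width: 0.001
grip_force: 0.0
time_s: 11.3
tool_pos: [0.534, -0.3134, 0.0419]
orientation: [0.0, 0.992, 0.13, 0.0]
force: [0.6, -0.2, -0.1]
gripper_width: 0.006
grip_force: 0.0
```

```bash
for i in 1 2 3 ; do python3 -m inch '[[0,0,-0.06,0,0,0,1],[0,0,0,0,0,0,1]]' | egrep 'tool_pos|force: \['; done
```

```text
tool_pos: [0.5341, -0.3135, 0.0393]
force: [0.5, -0.6, 2.9]
tool_pos: [0.5341, -0.3136, 0.0368]
force: [1.5, 0.5, 4.0]
tool_pos: [0.5341, -0.3136, 0.035]
force: [-0.1, 1.3, 12.3]
```

```bash
python3 -m inch '[[0,0,-0.03,0,0,0,1],[0,0,0,0,0,0,1],[0,0,0,0,0,0,1]]' | egrep 'tool_pos|force: \['
python3 -m inch '[[0,0,0.3,0,0,0,1],[0,0,0.8,0,0,0,1],[0,0,1,0,0,0,1],[0,0,1,0,0,0,1],[0,0,0.5,0,0,0,1]]'
python3 -m inch '[[0,0,0,0,0,0,1],[0,0,0,0,0,0,1],[0,0,0,0,0,0,1]]'
python3 - <<'E'
from h import *
im=vision.snapshot("scene")[0]
cv2.imwrite("pics/sc4.png",cv2.resize(im[100:320,60:360],None,fx=2.5,fy=2.5))
E
```

```text
tool_pos: [0.5342, -0.3136, 0.0348]
force: [-4.3, 3.5, 22.6]
time_s: 13.05
tool_pos: [0.534, -0.3135, 0.1789]
orientation: [0.0, 0.992, 0.13, 0.0]
force: [-0.1, 0.2, -0.7]
gripper_width: 0.006
grip_force: 0.0
time_s: 13.42
tool_pos: [0.5334, -0.3131, 0.1757]
orientation: [-0.001, 0.992, 0.13, -0.001]
force: [0.2, 0.3, 0.1]
gripper_width: 0.006
grip_force: 0.0
```

View pics/sc4.png

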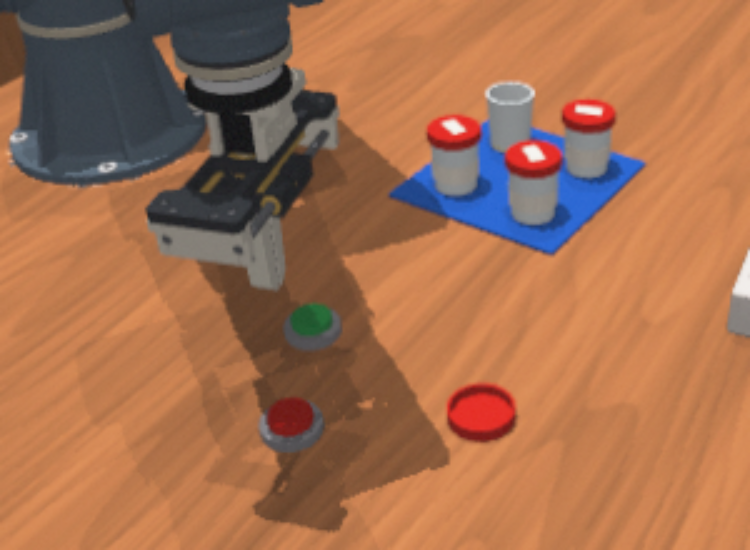

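The red button (290,418) is up again, the arm is clear of everything, and the cups and lid haven't moved. Handing in.

```bash
python3 -c "from h import *;print(order.hand_in())"
```

```text
the job is handed in; nothing more can be done
None
```

I pointed at the open cup from about 3 cm above its mouth for 2.8 s, pressed the red button to its stop and let it go. The arm ended clear with the cups and loose lid unmoved, and I handed the job in at about 13.5 s.

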